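# Present a control board above its seat-module housing

### The job

Slide the control board with the yellow handle bar straight up out of the slotted rack, carry it high over the tool block, and hold it upright and lined up with the slot of the aluminium seat-module housing, its lower edge about 15 mm above the slot and not touching it, so that I can check its contacts before it goes in. Leave the red and white boards in the rack and do not bump the tool block, the housing, the drill, the wrench, the screwdriver or the jar. Finish while still gripping the board there, hanging still in the air: do not insert it or let go.

Things in the scene. Friction and masses are not known exactly. Their poses are not given: they have to be found in the camera images.
- board_bar (a point): Centre of the yellow handle bar of the board to take. The bar (80 long, 12 thick, 20 high, yellow plastic) is the top edge of a green circuit board 118 long, 4 thick; the whole board with its bar is 100 high, about 140 g. Grip the bar across its 12 mm. Axes: x along the board's length, y across its thickness, z up the board. This point is 10 mm below the board's top and 90 mm above its lower edge. It starts upright in one of the rack's three slots, any of them.
- board_edge (a point): Middle of the lower edge of that same board (brass contacts), 90 mm below the bar's centre; same axes. The board is the same from both sides and both ends, so it may be held either way round over the housing.
- board_red_bar (a point): Centre of the handle bar of the board with a red bar, equal in size, in another slot of the rack; to be left in place.
- board_white_bar (a point): Centre of the handle bar of the board with a white bar, equal in size, in another slot; to be left in place.
- rack: Fixed black rack, 150 (its x) by 210 (its y) mm, origin at the centre of its underside. Three vertical slots at y = -70, 0 and 70 mm, parallel to its x axis; boards stand on its 12 mm thick floor and are guided at both ends by channels 72 mm high (top above the table), with 1.5 mm play each side. Lift a board at least 60 mm straight up to clear the channels.
- housing_slot (a point): Centre of the mouth of the card slot in the top of the fixed aluminium seat-module housing (160 by 56 mm, top 70 mm above the table, on a dark plate 190 by 90 mm; blue stripes flank the slot). x along the slot (125 mm long), y across it (11 mm wide), z up. The board must hover here with its length along x.
- toolblock: Fixed wooden block, 200 (its x) by 50 (its y) mm and 55 high, with five screwdriver handles standing in it up to 120 mm above the table; it stands between rack and housing. Origin at the centre of its underside.
- drill_mid (a point): Red and black cordless drill standing on its battery, 180 mm tall, about 230 mm long, at the far side; point 90 mm above its underside. Bystander.
- wrench: Steel wrench, 240 mm long, lying on the table near the robot. Origin on its underside. Bystander.
- screwdriver: Screwdriver, 200 mm long, red handle, lying on the table at the far side; origin on its underside. Bystander.
- jar: Jar with blue cap, 64 mm wide, 90 mm high, at the far side; origin at the centre of its underside. Bystander.

How it is judged (in metres and radians):
On the way, in this order (a step that is already met when the one before it is completed fails the run):
1. the yellow-barred board has been slid up clear of its slot (z of board_edge in the frame of rack above 0.074 m and contact force between board and rack below 0.2 N and contact force between board and the fingers above 0.5 N), for 0.1 s.
2. it is carried over the tool block, above the tools (y of board_edge in the frame of toolblock between -0.06 and 0.06 m and height (world z) of board_edge above 0.122 m), for 0.04 s.
At the end, for the whole second after the job is handed in: The yellow-barred board hangs still in the fingers, lower edge 5-28 mm above the slot, centred within 8 mm along and 7 mm across it, parallel and upright within 0.12 rad, not touching the housing; other boards moved under 15 mm, bystanders under 20 mm (x of board_edge in the frame of housing_slot between -0.008 and 0.008 m and y of board_edge in the frame of housing_slot between -0.007 and 0.007 m and z of board_edge in the frame of housing_slot between 0.005 and 0.028 m and angle between the x axis of board_edge and the x axis of housing_slot, either way round below 0.12 rad and angle between board_edge's own z axis and vertical below 0.12 rad and contact force between board and housing below 0.05 N and contact force between board and the fingers above 0.5 N and linear speed of board below 0.02 m/s and angular speed of board below 0.15 rad/s and distance of each of board_red_bar, board_white_bar from where it was at the start of the episode below 0.015 m and distance of each of drill_mid, wrench, screwdriver, jar from where it was at the start of the episode below 0.02 m); the arm keeps its last pose, push and grip.
It fails at once if the tool block is bumped (contact force between board and toolblock above 1 N or contact force between any of the arm, the fingers and toolblock above 2 N).
It fails at once if the housing is bumped (contact force between board and housing above 1 N or contact force between any of the arm, the fingers and housing above 2 N).
It fails at once if another board or a bystander is disturbed (distance of any of board_red_bar, board_white_bar from where it was at the start of the episode above 0.015 m or distance of any of drill_mid, wrench, screwdriver, jar from where it was at the start of the episode above 0.02 m).
It also fails if it takes over 48 s, if anything falls off the work surface, if the arm or the gripper's body presses on something with over 40 N, if the wrist force passes 120 N, or if a joint passes its speed limit or range.

### The arm

A 6-joint arm with a two-finger parallel gripper is mounted at the origin on the work surface. World frame = base frame: x ahead of the robot, y to its left, z up, the work surface at z = 0. Lengths are in m, angles in degrees, forces in N, time in s.
With the tool pointing down it reaches from about 0.3 to 0.75 m from the base axis. Payload 8.5 kg.
Tool frame: the origin (TCP) lies on the centre line of the jaws, within the pads' length; the fingertips stand 11 mm ahead of it and the grasp point (between the pads) lies 8 mm behind it; x points along the fingers, y is the direction in which the jaws open and shut, and the axes are right-handed (so a half turn about x gives the same grasp; the last joint's range is limited). The gripper opens to 85 mm and grips with 20 to 120 N. Pads are 22 mm wide; open, the fingers measure 114 mm over their backs; the gripper's body (76 mm by 85 mm) begins 54 mm behind the grasp point. The pads swing forward as they close: fully open they stand 13 mm farther back than shut.
Start: joints at [-82.351, 21.807, 74.336, -0, 83.858, -12.336], TCP at [0.188, -0.517, 0.242] pointing down, gripper open.
Joint ranges: [-178.18, 178.18], [-50.72, 133.34], [12.68, 142.11], [-81.47, 261.47], [9.98, 163.14], [-165.26, 165.26]. Speed limits (degrees/s): [136.94, 136.94, 180, 180, 180, 180].

### API

Orientations are given as a 3x3 rotation matrix whose columns are the frame's x, y, z axes.
In Python, from rig import env gives the robot as it stands.
- The arm moves only by the tool carry_out, never from a script. Its argument "motion" is a list that holds one entry, the list of rows, each a list of 7 numbers: the shift along the tool's x, y, z in cm, then the turn, a rotation vector about the tool's x, y, z in rad, then the finger opening in cm, from 0 to 8.54. A call has 1 to 5 rows; each row is the pose to reach, as a shift and turn from the pose commanded when the call began, along the tool's axes at that moment; what a row does not reach only later rows make up. A row lasts 1/12 s, in which the tool goes at most 41.7 mm and 7.16 degrees, less where a joint would pass 70% of its speed; a pose out of reach is approached as far as the arm can. A call with a gripper value outside its range is refused whole. The fingers move at their own pace and stop on an object; "grip_force" is the grip in N (left out, the last holds). Time passes only in rows, so rows that repeat a pose let the fingers close. It gives the time, the measured TCP pose, the force and the opening at its end, in the units of the state.
- env.observe(): the state, without advancing time (a new reading comes with each control period).
- env.get_image(name): name is "side" or "top" or "wrist"; returns a dict with "image" (420x560x3 uint8, red, green, blue), "fov_y" (degrees; the focal length in pixels is half the picture's height over the tangent of half this angle, whatever the lens; pixels are square), "cx", "cy" (the principal point, pixels), "k1" (the pictures are not rectified: a ray, as slopes to the right and down, at radius r is drawn at 1 + k1 r^2 times it, then the intrinsics apply), "R" (3x3) and "t" (3): a world point X has camera coordinates R X + t. Camera axes: x right, y down, z forward; pixel columns grow to the right and rows downward; lengths in m; the calibration is good to about 2 mm. A picture is of the moment at which its call begins. There is no depth.
- env.close_job(): hands the job in, once; it reports no verdict.
The state is a dict: "time_s": time; "q": joint angles; "qvel": joint speeds; "joint_efforts": joint torques, N m; "position": TCP position; "tool_rot": TCP orientation; "ft_force": force on the tool from outside, world axes, zero at the start; "wrist_torque": the same for the moment, N m; "grip_width": finger opening in m.
Only numpy, scipy, OpenCV 4.12 (cv2) and the standard library are available. Lean on these libraries where they do the work, as an engineer would, in place of code of your own. Each camera call takes 0.05 s, during which the arm holds its last target. There are 200 camera calls.

## Working session

There is one attempt and no reset: what is moved stays moved. The work goes in short steps, Python scripts to look and compute and a tool call to move; the robot and the scene stay as the last step left them, time stands still between calls to the robot, and variables do not carry over. Pictures are saved under pics/ and viewed, on a budget of 10 in all, crops included, one or two more only if the job needs it, and the job is handed in when it is done.

Besides the shell and the picture viewer there is one more tool, called after "Request:" in YAML: its name, and indented under it one key for each argument. carry_out: Moves the arm, as the interface text tells. Its arguments: {"type":"object","properties":{"motion":{"type":"array","items":{"type":"array","items":{"type":"array","items":{"type":"number"}}}},"grip_force":{"type":"number"}},"required":["motion"]}

```bash
mkdir -p pics; cat > h.py <<'E'
import numpy as np, cv2, json
from rig import env
def grab(n,f):
    d=env.get_image(n); cv2.imwrite(f'pics/{f}.png',d['image'][:,:,::-1])
    np.savez(f'pics/{f}.npz',**d); return d
def K(d):
    f=d['image'].shape[0]/2/np.tan(np.radians(d['fov_y'])/2)
    return np.array([[f,0,d['cx']],[0,f,d['cy']],[0,0,1.]])
def load(f): return {k:v for k,v in np.load(f'pics/{f}.npz').items()}
def ray(d,uv):
    # inverse of slope*(1+k1 r^2)
    p=cv2.undistortPoints(np.array([[uv]],float),K(d),np.array([float(d['k1']),0,0,0]),None,None,None) if 0 else None
    k=K(d); s=(np.array(uv,float)-[k[0,2],k[1,2]])/k[0,0]; u=s.copy()
    for _ in range(50): u=s/(1+float(d['k1'])*(u@u))
    R=np.array(d['R']); return -R.T@d['t'], R.T@np.array([u[0],u[1],1])
def onz(d,uv,z):
    c,r=ray(d,uv); return c+r*(z-c[2])/r[2]
def proj(d,X):
    return cv2.projectPoints(np.array(X,float).reshape(-1,1,3),cv2.Rodrigues(np.array(d['R'],float))[0],np.array(d['t'],float),K(d),np.array([float(d['k1']),0,0,0]))[0][:,0]
E
python3 - <<'E'
from h import *
for n in ['top','side']:
    d=grab(n,n+'0'); print(n,d['fov_y'],d['k1'],-np.array(d['R']).T@d['t'],np.round(d['R'],2).tolist())
s=env.observe(); print(s['time_s'],s['position'],s['tool_rot'],s['grip_width'])
E
```

```text
top 47.85572925463674 -0.12548747001957816 [ 0.42109529 -0.00429774  1.40480643] [[0.01, -1.0, -0.01], [-1.0, -0.01, -0.08], [0.08, 0.01, -1.0]]
side 47.26610130546661 -0.1641466285842251 [ 0.44954343 -0.98014633  1.06094118] [[1.0, -0.09, 0.0], [-0.07, -0.7, -0.72], [0.07, 0.71, -0.7]]
0.1 [ 0.18793429 -0.51665112  0.24178869] [[-1.59450091e-04  3.41747354e-01 -9.39791850e-01]
 [ 1.23969274e-03 -9.39791072e-01 -3.41747282e-01]
 [-9.99999219e-01 -1.21954476e-03 -2.73811940e-04]] 0.08583274706141285
```

View pics/top0.png

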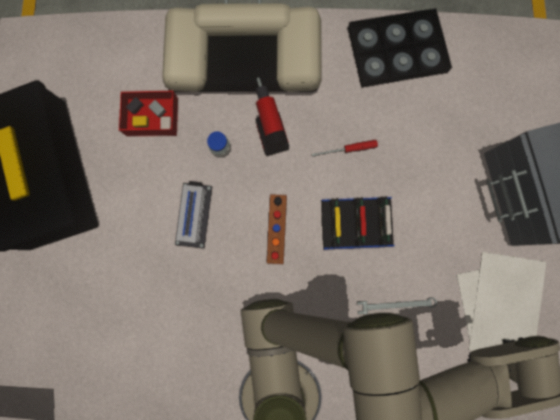

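View pics/side0.png

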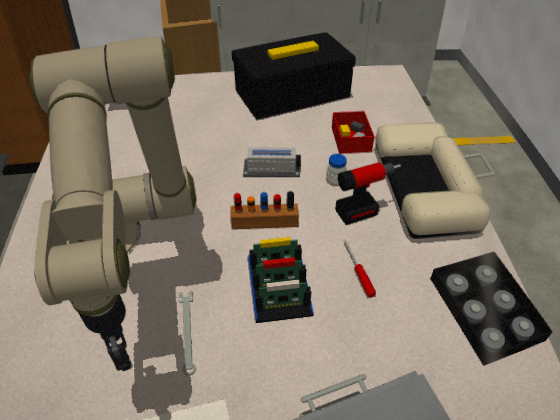

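The top view shows the yellow bar at about (338,222), red at (363,221), white at (388,220), the tool block at about (277,228), the housing at (193,214) and the drill at (270,120). The side view agrees. I'll zoom in to get accurate pixels.

```bash
python3 - <<'E'
from h import *
d=load('top0'); im=d['image'][:,:,::-1]
a=cv2.resize(im[175:255,165:225],None,fx=7,fy=7,interpolation=cv2.INTER_CUBIC)
b=cv2.resize(im[190:255,325:350],None,fx=7,fy=7,interpolation=cv2.INTER_CUBIC)
c=np.zeros((560,420+175,3),np.uint8); c[:,:420]=a; c[:455,420:]=b
cv2.imwrite('pics/crop1.png',c)
def mask(n,lo,hi,roi):
    d=load(n); im=d['image']; hsv=cv2.cvtColor(im,cv2.COLOR_RGB2HSV); m=cv2.inRange(hsv,lo,hi)
    z=np.zeros_like(m); x0,x1,y0,y1=roi; z[y0:y1,x0:x1]=m[y0:y1,x0:x1]
    p=np.argwhere(z)[:,::-1].astype(np.float32); r=cv2.minAreaRect(p); return d,p,r
for n,roi,z in [('top0',(325,350,195,250),.112),('side0',(250,300,232,252),.112)]:
    d,p,r=mask(n,(20,120,90),(35,255,255),roi); print(n,len(p),r,onz(d,r[0],z)); print([onz(d,q,z).round(4).tolist() for q in cv2.boxPoints(r)])
d,p,r=mask('top0',(100,90,40),(130,255,255),(175,212,182,245)); print('stripe',len(p),r,onz(d,r[0],.07),[onz(d,q,.07).round(4).tolist() for q in cv2.boxPoints(r)])
E
```

```text
top0 164 ((337.498779296875, 221.47508239746094), (29.1635684967041, 5.742825984954834), 87.1375961303711) [ 0.51299412 -0.15460525  0.112     ]
[[0.5527, -0.1448, 0.112], [0.5536, -0.1606, 0.112], [0.4735, -0.1644, 0.112], [0.4726, -0.1487, 0.112]]
side0 227 ((275.0643615722656, 241.6436004638672), (7.4627790451049805, 30.448139190673828), 84.2894058227539) [ 0.51242343 -0.16353675  0.112     ]
[[0.4726, -0.1522, 0.112], [0.5527, -0.1491, 0.112], [0.5519, -0.1748, 0.112], [0.4729, -0.1777, 0.112]]
stripe 127 ((188.9344940185547, 212.99127197265625), (7.2690043449401855, 41.631568908691406), 7.594643592834473) [0.53745271 0.2627657  0.07      ] [[0.4799, 0.2798, 0.07], [0.598, 0.2666, 0.07], [0.5953, 0.2458, 0.07], [0.4773, 0.2591, 0.07]]
```

View pics/crop1.png

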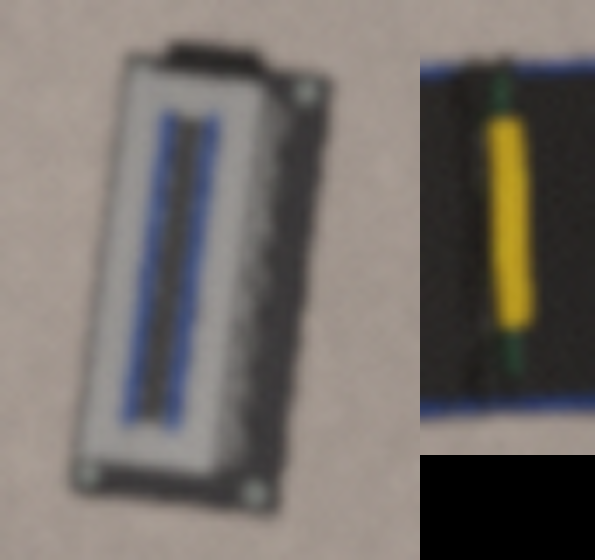

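Request:
carry_out:
  motion:
    - [[-0.5, -1.0, -1.9, 0, 0, 0, 6], [-0.8, -2.7, -5.2, 0, 0, 0, 6], [-0.8, -4.5, -8.7, 0, 0, 0, 6], [-0.8, -6.3, -12.2, 0, 0, 0, 6], [-0.8, -8.1, -15.7, 0, 0, 0, 6]]

```text
time_s: 0.52
position: [0.3086, -0.3855, 0.2501]
tool_rot: [[-0.0, 0.341, -0.94], [0.001, -0.94, -0.341], [-1.0, -0.001, -0.0]]
ft_force: [1.1, -0.3, -0.6]
grip_width: 0.0603
```

Request:
carry_out:
  motion:
    - [[0, -1.8, -3.5, 0.06, 0, 0, 5], [0, -3.6, -7, 0.12, 0, 0, 5], [0, -5.4, -10.5, 0.18, 0, 0, 5], [0, -7.2, -14, 0.24, 0, 0, 5], [0, -9.0, -17.5, 0.304, 0, 0, 5]]

```text
time_s: 0.93
position: [0.4425, -0.2409, 0.2502]
tool_rot: [[-0.0, 0.042, -0.999], [0.0, -0.999, -0.042], [-1.0, -0.0, 0.0]]
ft_force: [0.0, -1.1, -0.3]
grip_width: 0.05
```

```bash
cat >> h.py <<'E'
def togo(p,yaw):
    s=env.observe(); R=np.array(s['tool_rot']); y=np.radians(yaw); c,n=np.cos(y),np.sin(y)
    T=np.array([[0,c,n],[0,n,-c],[-1,0,0.]])
    print('t',s['time_s'],'pos',np.round(s['position'],4),'yaw',np.degrees(np.arctan2(R[1,1],R[0,1])).round(2),'w',s['grip_width'],'F',np.round(s['ft_force'],1),'q',np.round(s['q'],1))
    print('shift cm',(R.T@(np.array(p)-s['position'])*100).round(2),'rot',cv2.Rodrigues(R.T@T)[0].ravel().round(4))
E
python3 -c "
from h import *
togo([.513,-.156,.25],-87.4)"
```

```text
t 0.9333 pos [ 0.4425 -0.2409  0.2502] yaw -87.61 w 0.05000907623431351 F [ 0.  -1.1 -0.3] q [-42.1  16.8  80.6  -0.   82.6  45.6]
shift cm [ 0.02 -8.19 -7.4 ] rot [-0.0036  0.0003  0.0003]
```

Request:
carry_out:
  motion:
    - [[0, -2.7, -2.5, 0, 0, 0, 5], [0, -5.5, -5, 0, 0, 0, 5], [0, -8.2, -7.4, 0, 0, 0, 5], [0, -8.2, -7.4, 0, 0, 0, 5], [0, -8.2, -7.4, 0, 0, 0, 5]]

```text
time_s: 1.35
position: [0.5124, -0.156, 0.2498]
tool_rot: [[-0.001, 0.048, -0.999], [0.0, -0.999, -0.048], [-1.0, -0.0, 0.001]]
ft_force: [-0.8, 0.2, 0.0]
grip_width: 0.0499
```

```bash
python3 -c "
from h import *
togo([.513,-.156,.25],-87.4)
d=grab('wrist','w1'); print(d['fov_y'],d['k1'],-d['R'].T@d['t'],d['R'].round(3))
print(proj(d,[[.513,-.156,.112],[.553,-.1545,.112],[.473,-.1575,.112]]))"
```

```text
t 1.35 pos [ 0.5124 -0.156   0.2498] yaw -87.25 w 0.04994705166661132 F [-0.8  0.2  0. ] q [-29.6  20.1  75.8  -0.   84.2  57.6]
shift cm [-0.02  0.   -0.06] rot [0.0026 0.0009 0.0004]
66.23285626780199 -0.07043348166377023 [ 0.57896686 -0.15313336  0.38040057] [[ 0.048 -0.999  0.   ]
 [-0.964 -0.046  0.263]
 [-0.263 -0.013 -0.965]]
[[282.83216055 200.26992289]
 [283.31108168 153.28971537]
 [282.3891588  243.87428742]]
```

View pics/w1.png

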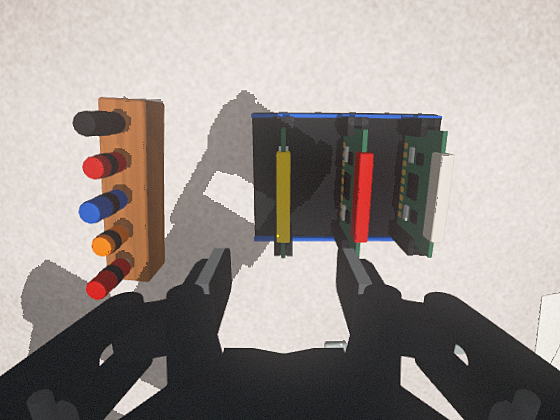

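The wrist view shows the yellow bar from (283,151) to (283,242), centred between the fingers, with red and white to the right. This matches the prediction closely. I'll fit it precisely.

```bash
python3 - <<'E'
from h import *
d=load('w1'); m=cv2.inRange(cv2.cvtColor(d['image'],cv2.COLOR_RGB2HSV),(22,100,60),(34,255,255)); m[:130]=0;m[255:]=0;m[:,:265]=0;m[:,305:]=0
p=np.argwhere(m)[:,::-1].astype(np.float32); r=cv2.minAreaRect(p); print(len(p),r)
c=np.array([onz(d,q,.112)[:2] for q in cv2.boxPoints(r)]); print(c.round(4),c.mean(0))
print([np.degrees(np.arctan2(*(c[i]-c[i-1])[::-1])).round(2) for i in range(4)])
E
```

```text
1309 ((283.0, 196.5), (91.0, 14.0), 90.0)
[[ 0.5546 -0.1484]
 [ 0.5551 -0.1599]
 [ 0.4751 -0.1642]
 [ 0.4745 -0.1517]] [ 0.51483841 -0.15605649]
[np.float64(2.4), np.float64(-87.27), np.float64(-176.96), np.float64(92.73)]
```

Request:
carry_out:
  motion:
    - [[3, 0, -0.15, 0, 0, 0, 4.5], [6.5, 0, -0.15, 0, 0, 0, 4.5], [10, 0, -0.15, 0, 0, 0, 4.5], [12.5, 0, -0.15, 0, 0, 0, 4.5], [14, 0, -0.15, 0, 0, 0, 4.5]]

```text
time_s: 1.82
position: [0.5114, -0.1581, 0.1075]
tool_rot: [[-0.004, 0.043, -0.999], [0.002, -0.999, -0.043], [-1.0, -0.002, 0.004]]
ft_force: [-0.4, -0.4, 0.1]
grip_width: 0.0454
```

Request:
carry_out:
  motion:
    - [[0.8, 0, 0, 0, 0, 0, 4.5], [1.6, 0, 0, 0, 0, 0, 4.5], [1.6, 0, 0, 0, 0, 0, 4], [1.6, 0, 0, 0, 0, 0, 3], [1.6, 0, 0, 0, 0, 0, 2.5]]
  grip_force: 60

```text
time_s: 2.23
position: [0.5137, -0.1578, 0.0953]
tool_rot: [[0.002, 0.045, -0.999], [-0.001, -0.999, -0.045], [-1.0, 0.001, -0.002]]
ft_force: [0.2, -0.3, -0.4]
grip_width: 0.025
```

Request:
carry_out:
  motion:
    - [[0, 0, 0, 0, 0, 0, 1.5], [0, 0, 0, 0, 0, 0, 0.8], [0, 0, 0, 0, 0, 0, 0.5], [0, 0, 0, 0, 0, 0, 0.5], [0, 0, 0, 0, 0, 0, 0.5]]
  grip_force: 60

```text
time_s: 2.65
position: [0.5137, -0.1573, 0.0953]
tool_rot: [[0.002, 0.045, -0.999], [-0.0, -0.999, -0.045], [-1.0, 0.001, -0.002]]
ft_force: [-1.1, 2.1, 6.3]
grip_width: 0.0113
```

```bash
python3 -c "
from h import *
togo([.514,-.156,.094],-87.25)"
```

```text
t 2.65 pos [ 0.5137 -0.1573  0.0953] yaw -87.42 w 0.011319287151527682 F [-1.1  2.1  6.3] q [-29.7  29.3  88.8   0.   61.7  57.7]
shift cm [ 0.13 -0.13 -0.04] rot [-0.003  -0.0016 -0.0005]
```

Request:
carry_out:
  motion:
    - [[-0.5, -0.05, 0, 0, 0, 0, 0.5], [-1.5, -0.1, 0, 0, 0, 0, 0.5], [-2.5, -0.1, 0, 0, 0, 0, 0.5], [-4, -0.1, 0, 0, 0, 0, 0.5], [-5.5, -0.1, 0, 0, 0, 0, 0.5]]

```text
time_s: 3.07
position: [0.5132, -0.1564, 0.1507]
tool_rot: [[0.0, 0.045, -0.999], [-0.0, -0.999, -0.045], [-1.0, 0.0, -0.0]]
ft_force: [-0.4, -1.0, -1.6]
grip_width: 0.0108
```

Request:
carry_out:
  motion:
    - [[-2, 0, 0, 0, 0, 0, 0.5], [-4, 0, 0, 0, 0, 0, 0.5], [-6.5, 0, 0, 0, 0, 0, 0.5], [-8.5, 0, 0, 0, 0, 0, 0.5], [-10, 0, 0, 0, 0, 0, 0.5]]

```text
time_s: 3.48
position: [0.5134, -0.1565, 0.2524]
tool_rot: [[0.003, 0.045, -0.999], [-0.002, -0.999, -0.045], [-1.0, 0.002, -0.003]]
ft_force: [0.7, -0.5, -2.0]
grip_width: 0.0107
```

Request:
carry_out:
  motion:
    - [[0, 0, 0, 0, 0, 0, 0.5], [0, 0, 0, 0, 0, 0, 0.5]]

```text
time_s: 3.65
position: [0.5132, -0.1564, 0.25]
tool_rot: [[0.001, 0.045, -0.999], [-0.001, -0.999, -0.045], [-1.0, 0.001, -0.001]]
ft_force: [0.5, 0.6, -2.0]
grip_width: 0.0111
```

```bash
python3 -c "
from h import *
togo([.5375,.2628,.252],-96.4)
a=grab('side','s2')['image']; b=grab('wrist','w2')['image']
cv2.imwrite('pics/c2.png',np.hstack([cv2.resize(a[120:320,180:400],(440,400)),cv2.resize(b,(360,270),interpolation=3) if 0 else b[0:400,140:480]])[:,:,::-1])"
```

```text
t 3.65 pos [ 0.5132 -0.1564  0.25  ] yaw -87.43 w 0.011102736912032453 F [ 0.5  0.6 -2. ] q [-29.6  20.1  75.7  -0.   84.1  57.8]
shift cm [ -0.23 -41.77  -4.31] rot [ 0.1565 -0.0014 -0.0008]
```

View pics/c2.png

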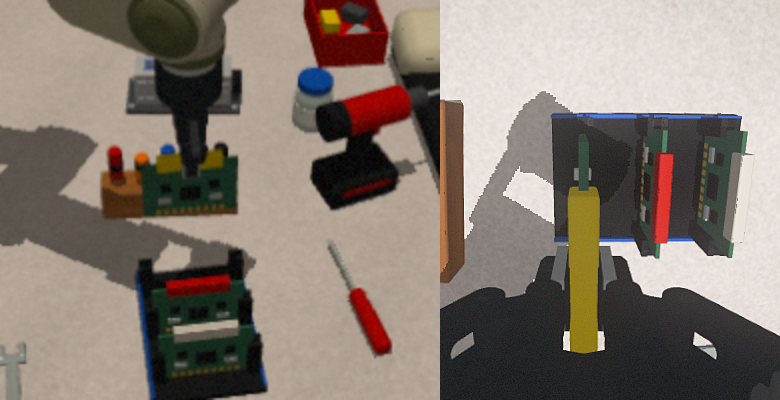

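The board is clear of the rack, upright, and held by its bar, with the other two boards undisturbed. I'll carry it over now.

Request:
carry_out:
  motion:
    - [[-0.2, -1.5, 0, 0, 0, 0, 0.5], [-0.5, -4, -0.4, 0.02, 0, 0, 0.5], [-0.5, -7, -0.7, 0.04, 0, 0, 0.5], [-0.5, -10, -1, 0.06, 0, 0, 0.5], [-0.5, -13, -1.3, 0.08, 0, 0, 0.5]]

```text
time_s: 4.17
position: [0.5198, -0.0239, 0.2536]
tool_rot: [[-0.002, -0.036, -0.999], [0.001, -0.999, 0.036], [-1.0, -0.001, 0.002]]
ft_force: [0.4, -0.6, -1.4]
grip_width: 0.0109
```

Request:
carry_out:
  motion:
    - [[0, -3, -0.3, 0.02, 0, 0, 0.5], [0, -6, -0.5, 0.04, 0, 0, 0.5], [0, -9, -0.7, 0.06, 0, 0, 0.5], [0, -12, -0.7, 0.076, 0, 0, 0.5], [0, -15, -0.7, 0.076, 0, 0, 0.5]]

```text
time_s: 4.58
position: [0.5319, 0.1259, 0.2535]
tool_rot: [[-0.002, -0.111, -0.994], [0.0, -0.994, 0.111], [-1.0, 0.0, 0.002]]
ft_force: [-1.0, -0.1, -0.9]
grip_width: 0.0112
```

```bash
python3 -c "
from h import *
togo([.5375,.2628,.252],-96.4)
d=grab('wrist','w3')
print(proj(d,[[.5375,.2628,.07]]))"
```

```text
t 4.5833 pos [0.5319 0.1259 0.2535] yaw -96.4 w 0.011163712778524 F [-1.  -0.1 -0.9] q [ 0.9 21.1 73.6  0.  85.4 97.3]
shift cm [  0.15 -13.66   0.96] rot [-0.      0.002  -0.0001]
[[148.37435914 199.44698884]]
```

View pics/w3.png

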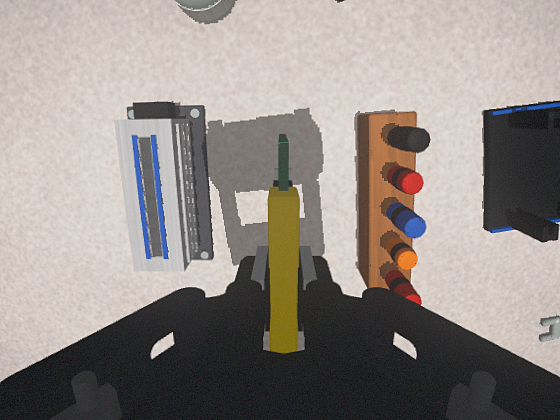

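```bash
python3 - <<'E'
from h import *
d=load('w3'); m=cv2.inRange(cv2.cvtColor(d['image'],cv2.COLOR_RGB2HSV),(105,120,60),(130,255,255)); m[:125]=0;m[270:]=0;m[:,:120]=0;m[:,180:]=0
p=np.argwhere(m)[:,::-1]; print(len(p))
w=np.array([onz(d,q,.07)[:2] for q in p],np.float32); r=cv2.minAreaRect(w*1000); print(r); 
c=cv2.boxPoints(r); print([np.degrees(np.arctan2(*(c[i]-c[i-1])[::-1])).round(2) for i in range(4)])
# top view same way
d=load('top0'); m=cv2.inRange(cv2.cvtColor(d['image'],cv2.COLOR_RGB2HSV),(100,90,40),(130,255,255)); z=m*0; z[182:245,175:212]=m[182:245,175:212]
w=np.array([onz(d,q,.07)[:2] for q in np.argwhere(z)[:,::-1]],np.float32); print(cv2.minAreaRect(w*1000))
E
```

```text
1140
((537.23974609375, 261.14898681640625), (24.030344009399414, 128.93177795410156), 83.67365264892578)
[np.float32(-96.33), np.float32(-6.33), np.float32(83.67), np.float32(173.67)]
((537.6605224609375, 262.790771484375), (20.94864273071289, 119.04889678955078), 83.61898803710938)
```

The wrist fit puts the slot at (0.5372, 0.2611) with angle -6.33°. The top view agrees to within 2 mm.

Request:
carry_out:
  motion:
    - [[0, -3, 0.2, 0, 0, 0, 0.5], [0, -6.5, 0.4, 0, 0, 0, 0.5], [0, -10, 0.7, 0, 0, 0, 0.5], [0, -12.5, 0.9, 0, 0, 0, 0.5], [0, -13.6, 1.0, 0, 0, 0, 0.5]]

```text
time_s: 5.05
position: [0.5366, 0.2635, 0.2532]
tool_rot: [[-0.002, -0.108, -0.994], [0.0, -0.994, 0.108], [-1.0, -0.0, 0.002]]
ft_force: [0.4, 0.0, -1.3]
grip_width: 0.011
```

Request:
carry_out:
  motion:
    - [[0, 0, 0, 0, 0, 0, 0.5], [1.5, 0, 0, 0, 0, 0, 0.5], [3.5, 0, 0, 0, 0, 0, 0.5], [5, 0, 0, 0, 0, 0, 0.5], [6, 0, 0, 0, 0, 0, 0.5]]

```text
time_s: 5.47
position: [0.5372, 0.2586, 0.1924]
tool_rot: [[-0.003, -0.112, -0.994], [-0.001, -0.994, 0.112], [-1.0, 0.001, 0.003]]
ft_force: [-0.5, 0.4, -2.2]
grip_width: 0.011
```

Request:
carry_out:
  motion:
    - [[0.5, 0, 0, 0, 0, 0, 0.5], [1, 0, 0, 0, 0, 0, 0.5], [1.5, 0, 0, 0, 0, 0, 0.5], [1.7, 0, 0, 0, 0, 0, 0.5], [1.7, 0, 0, 0, 0, 0, 0.5]]

```text
time_s: 5.88
position: [0.5378, 0.2599, 0.1773]
tool_rot: [[-0.0, -0.111, -0.994], [-0.0, -0.994, 0.111], [-1.0, 0.0, 0.0]]
ft_force: [-0.4, -0.1, -0.9]
grip_width: 0.0113
```

```bash
python3 -c "
from h import *
togo([.5373,.2618,.169],-96.35)
a=grab('side','s4'); b=grab('wrist','w4'); t=grab('top','t4')
cv2.imwrite('pics/c4.png',np.hstack([cv2.resize(a['image'][110:200,220:330],None,fx=4,fy=4,interpolation=2),cv2.resize(b['image'][90:360,200:360],(213,360))])[:,:,::-1])
for z in (.085,.07):
  u=np.array([np.cos(np.radians(-6.35)),np.sin(np.radians(-6.35)),0]); c=np.array([.5373,.2618,z]); print(((proj(a,[c,c-.059*u,c+.059*u])-[220,110])*4).round().tolist())"
```

```text
t 5.8833 pos [0.5378 0.2599 0.1773] yaw -96.38 w 0.011312008981157865 F [-0.4 -0.1 -0.9] q [ 14.4  29.5  72.6  -0.   77.9 110.8]
shift cm [ 0.83 -0.18  0.08] rot [-0.0004  0.0001 -0.    ]
[[206.0, 154.0], [134.0, 153.0], [278.0, 155.0]]
[[206.0, 168.0], [135.0, 168.0], [278.0, 169.0]]
```

View pics/c4.png

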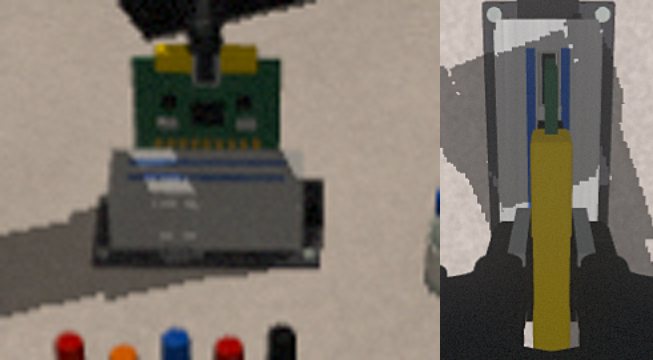

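The side crop shows the board edge (133–281, 150) parallel to the stripes and centred along the slot. The wrist crop shows it inside the stripes, 1–2 mm to the right. I'll apply a small correction and descend 7 mm.

Request:
carry_out:
  motion:
    - [[0.1, -0.06, 0, 0, 0, 0, 0.5], [0.3, -0.13, 0, 0, 0, 0, 0.5], [0.5, -0.13, 0, 0, 0, 0, 0.5], [0.7, -0.13, 0, 0, 0, 0, 0.5], [0.7, -0.13, 0, 0, 0, 0, 0.5]]

```text
time_s: 6.45
position: [0.5378, 0.2612, 0.1697]
tool_rot: [[-0.001, -0.111, -0.994], [-0.0, -0.994, 0.111], [-1.0, 0.0, 0.001]]
ft_force: [-0.4, -0.2, -1.3]
grip_width: 0.0112
```

Request:
carry_out:
  motion:
    - [[0, 0, 0, 0, 0, 0, 0.5], [0, 0, 0, 0, 0, 0, 0.5], [0, 0, 0, 0, 0, 0, 0.5], [0, 0, 0, 0, 0, 0, 0.5], [0, 0, 0, 0, 0, 0, 0.5]]

```text
time_s: 6.87
position: [0.538, 0.2613, 0.1704]
tool_rot: [[0.0, -0.111, -0.994], [0.0, -0.994, 0.111], [-1.0, -0.0, -0.0]]
ft_force: [0.4, -0.3, -0.8]
grip_width: 0.0111
```

```bash
python3 -c "
from h import *
togo([.5373,.2613,.169],-96.35)
a=grab('side','s5'); b=grab('top','t5')
cv2.imwrite('pics/c5.png',np.hstack([cv2.resize(a['image'][120:180,230:320],None,fx=5,fy=5,interpolation=2),cv2.resize(b['image'][180:255,165:225],None,fx=4,fy=4,interpolation=2)])[:,:,::-1])
for z in (.085,.095,.07):
  u=np.array([np.cos(np.radians(-6.35)),np.sin(np.radians(-6.35)),0]); c=np.array([.5373,.2613,z]); print(((proj(a,[c,c-.059*u,c+.059*u])-[230,120]+.5)*5).round().tolist())"
```

```text
t 6.8667 pos [0.538  0.2613 0.1704] yaw -96.37 w 0.01109103985502959 F [ 0.4 -0.3 -0.8] q [ 14.6  29.9  73.1  -0.   77.1 110.9]
shift cm [0.14 0.01 0.07] rot [-0.0003 -0.0001  0.    ]
[[210.0, 145.0], [120.0, 144.0], [300.0, 146.0]]
[[210.0, 133.0], [120.0, 132.0], [300.0, 134.0]]
[[210.0, 163.0], [121.0, 162.0], [300.0, 164.0]]
```

View pics/c5.png

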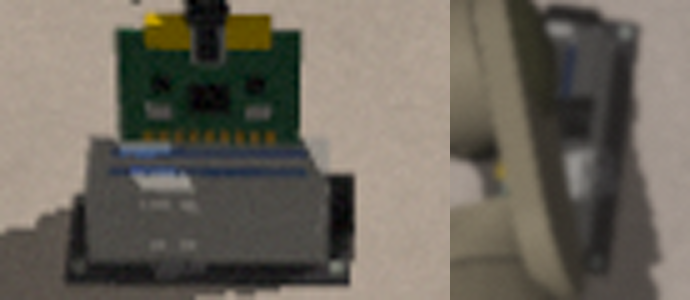

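The side crop shows the lower edge at y≈144 and the slot centre at about 162 (predicted 145 for 15 mm height and 163 for the slot). The board ends, 118–301, are centred on 210. Everything agrees, so I'm handing in.

```bash
python3 -c "
from h import *
togo([.5373,.2613,.169],-96.35); print(env.observe()['qvel']); env.close_job()"
```

```text
t 6.9667 pos [0.538  0.2613 0.1704] yaw -96.37 w 0.010924178354330367 F [-0.9  0.6 -1.6] q [ 14.6  29.9  73.1   0.   77.1 110.9]
shift cm [0.14 0.01 0.07] rot [-0.0004 -0.0001  0.0001]
[-0.04978191  0.01737096  0.07078518  0.10017781 -0.0092613   0.09749238]
the job is handed in; nothing more can be done
```

I slid the yellow-barred board straight up out of the rack and carried it over the tool block with its lower edge about 0.17 m up. I handed the job in at 7.0 s, with the board still gripped and hanging over the housing slot.

**Last checks:**
- **Height:** The lower edge is about 16 mm above the slot, by the side image and the arm's position.
- **Position:** The tool sits within about 1 mm of the slot centre I measured, both along and across. The camera estimates across the slot differed by up to about 2.5 mm, so I aimed between them.
- **Alignment:** The tool is parallel to the slot to within about 0.1° and upright.
- **Grip and stillness:** The fingers are closed on the bar at 11 mm, joint speeds are near zero, and the wrist shows only the load of the board.
- **Top camera:** The arm blocked its view of the board at the end, so the final check rests on the side image and the arm's position.
- **Other objects:** No force spikes showed during the moves, and the red and white boards looked untouched after the lift. I did not re-measure them, or the drill, wrench, screwdriver and jar, at the end.

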